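# Clamp a filter cassette in the ratchet leak-test press

### The arm

A 6-joint arm with a two-finger parallel gripper is mounted at the origin on a cart in front of the work surface, level with it; the furniture and walls round the work are solid. World frame = base frame: x ahead of the robot, y to its left, z up, the work surface at z = 0. Lengths are in m, angles in rad, forces in N, time in s.
With the tool pointing down it reaches from about 0.325 to 0.9 m from the base axis. Payload 6.1 kg.
Tool frame: the origin (TCP) lies midway between the tips of the shut fingers; the grasp point (between the pads) lies 19 mm behind it; z points along the fingers, y is the line along which they close (so a half turn about z gives the same grasp; the last joint's range is limited). The gripper opens to 85 mm and grips with 20 to 120 N. Pads are 22 mm wide; open, the fingers measure 114 mm over their backs; the gripper's body (76 mm by 85 mm) begins 54 mm behind the grasp point. The pads swing forward as they close: fully open they stand 13 mm farther back than shut.
Start: joints at [1.219, 0.22, 1.526, -0, 1.395, -0.126], TCP at [0.14, 0.609, 0.231] pointing down, gripper open.
Joint ranges: [-2.98, 2.98], [-0.91, 2.08], [0.09, 2.57], [-1.24, 4.39], [0.2, 2.65], [-2.68, 2.68]. Speed limits (rad/s): [2.57, 2.57, 3.01, 3.14, 3.14, 3.14].

### API

Orientations are given as [roll, pitch, yaw] about the fixed x, y, z axes, in that order (R = Rz(yaw) Ry(pitch) Rx(roll)).
In Python, from plant import movep, move_l, set_joints, gripper_to, hold, inverse_kinematics, observe, get_image, get_calibration, Unreachable, job_done gives the robot as it stands. Calls block until the motion is done:
- movep(position, orientation): joint-space move of the TCP to a pose.
- move_l(position, feed=0.15, rotation=None, max_force=None): straight line of the TCP; rotation=None keeps the orientation; feed is the mean speed in m/s. With max_force (N) it stops when the force on the tool has changed by that much, and returns True; else False.
- set_joints(angles): joint-space move.
- gripper_to(opening, f_grip=None): finger opening in m; f_grip is the grip in N (None keeps the last); returns when the fingers have stopped.
- hold(seconds).
- inverse_kinematics(position, orientation): joint angles nearest the present ones, or None.
- observe(): the state.
- get_image(name): name is "side" or "top" or "wrist"; returns (picture, depth): 400x640x3 uint8, red, green, blue; 400x640 float32, m along the optical axis (not along the pixel's ray), 0 where there is no reading.
- get_calibration(name): a dict with "intrinsics" (3x3 intrinsics, pixels), "world_from_camera" (4x4, takes a point from camera to world coordinates). Camera axes: x right, y down, z forward; pixel columns grow to the right and rows downward; lengths in m; the calibration is good to about 2 mm. A picture is of the moment at which its call begins: read the wrist's pose just before it. get_calibration takes no time and is no camera call; for the wrist camera it gives the pose at the moment of the call.
A pose or a line that the arm cannot do raises Unreachable and nothing moves.
- job_done(): hands the job in; it is judged then, once.
The state is a dict: "time_s": time; "q": joint angles; "joint_velocities": joint speeds; "joint_torque": joint torques, N m; "eef_pos": TCP position; "tcp_rot": TCP orientation; "ft_force": force on the tool from outside, world axes, zero at the start; "torque": the same for the moment, N m; "opening": finger opening in m; "grasp_force": force on a finger pad.
Only numpy, scipy, OpenCV 4.12 (cv2) and the standard library are available. Lean on these libraries where they do the work, as an engineer would, in place of code of your own. Each camera call takes 0.05 s, during which the arm holds its last target. There are 200 camera calls.

### The job

Clamp the filter cassette in the small leak-test press: take the blue head by its black post and click it up its toothed column, leaving the red release trigger alone, until the pawl holds it 40 mm or more above its bottom stop, its rubber pad well clear of the cassette. Push the shuttle by its knob fully home under the pad, then squeeze the red trigger and the post together to lift the pawl, bring the head down slowly in the hand without letting it drop, press the pad on the cassette with about 10 N for a moment to seat it (it is delicate: never as much as 18 N), and let go with the pad bearing on it. Leave the lens, the dish and the loupe where they stand.

Things in the scene. Friction and masses are not known exactly. Their poses are not given: they have to be found in the camera images.
- press: Leak-test press fixed to the table, place and yaw vary. Origin: on the table under the pad's vertical axis. z up; x from the axis towards the toothed column (away from the robot at yaw 0); y along the shuttle's track, from the axis towards the shuttle's knob. In its frame, mm: grey base plate x -58..112, y -55..150, 12 high; steel column x 70..99, y -15..15, top at 148; teeth face -x.
- press_axis (a point): Point on the press axis, 18 mm above the table, where the cassette's underside lies when the shuttle is home. On this axis hangs the rubber pad, 26 mm across, sprung upward 5 N per mm, 5 mm of travel. Its underside is 28 mm above the table + joint head + a screw setting of -8 to +8 mm that differs each time and is not measured.
- head (a joint): Height (m) of the blue head on the column: 0 lowest, 0.066 top stop. Saw teeth every 8 mm: on the pawl it stands at 0, 0.008, 0.016 .. 0.064. Raising takes 8 to 15 N (0.5 kg, 1.5 N guide friction, pawl riding over the teeth); without the pawl it falls. At 0.040 or more the cassette passes under the pad whatever the screw setting.
- post (a point): Centre of the grip zone of the black post fixed on the head: 16 mm along the press's x, 22 mm along its y, 51 mm high; the point is inside the post, 22 mm below its top, 28 mm above the blue arm. In the press frame x = -10 mm, y = 0, z = 102 mm + joint head.
- trigger_face (a point): Middle of the rear face (towards the column) of the red trigger plate: 22 mm wide along the press's y, 6 mm thick, at the height of the post's point, top 3 mm below the post's top. It moves with the head. From this face to the post's front face (away from the column): 43 mm at rest, 34 mm fully squeezed. Free space from it to the teeth: 45 mm.
- trigger (a joint): How far (m) the red trigger is squeezed towards the post: 0 at rest, stop at 0.009. Trigger and pawl are one piece: clicks alone move it to and fro by up to 0.005; beyond 0.0055 the pawl is out of the teeth. Spring 2 N at rest, 4.3 N fully squeezed.
- shuttle: Sliding carrier 66 x 135 mm. Origin under the centre of the cassette's seat, 12 mm above the table, axes as the press. It starts out at y = +70 mm in the press frame and slides along -y of the press to its stop at y = 0 (home, cassette on the press axis); friction 2 N. A white collar, top 16 mm above the origin, holds the cassette, which stands 6 mm above the origin.
- knob (a point): Centre of the top of the shuttle's upright black knob, 16 mm across, 42 mm high, top 60 mm above the table. It stands 90 mm from the cassette's centre along +y of the press (at x = 0, y = +160 mm in the press frame when out, +90 mm when home).
- cassette: Round pale plastic filter cassette, 49 mm across, 33 mm high, with a small stub on top, lying loose in the shuttle's collar; origin at the centre of its underside, 18 mm above the table, so its top is at 51 mm. Delicate: press it with about 10 N, never 18 N. After that the head's own weight keeps 3 to 6 N on it.
- aux_objective: Black lens, 52 mm across, 34 mm high, bystander; origin under its centre.
- petri: Clear round dish, 90 mm across, 16 mm high, bystander; origin under its centre.
- loupe: Black eyepiece loupe, 36 mm across, 36 mm high, bystander; origin under its centre.
There are look-alikes about, which are no part of the job. What is shaped like the cassette but orange or yellow is not meant.

How it is judged:
On the way, in this order (a step that is already met when the one before it is completed fails the run):
1. the head is raised to the 40 mm tooth or higher, well clear of the cassette (value of joint head above 0.0375 m), for 0.3 s.
2. the shuttle is home under the raised pad (y of shuttle in the frame of press below 0.003 m and horizontal distance between cassette and press below 0.006 m), for 0.2 s.
3. the cassette is pressed on its seat with 6.5 N or more (contact force between cassette and shuttle above 6.5 N), for 0.2 s.
At the end, for the whole second after the job is handed in: The shuttle is home (within 3 mm of its stop), the cassette lies level in it and within 6 mm of the press axis, the pad bears on it so that it is pressed on its seat with more than 2.5 N, the trigger is released and the head is at rest (all of step 2 and angle between cassette's own z axis and vertical below 0.08 rad and contact force between cassette and shuttle above 2.5 N and value of joint trigger below 0.006 m and velocity of joint head between -0.005 and 0.005 m/s); the robot touches nothing.
It fails at once if the cassette is pressed on its seat with more than 18 N (contact force between cassette and shuttle above 18 N).
It fails at once if with the shuttle home, the head drops or is lowered faster than 100 mm/s (velocity of joint head below -0.1 m/s and y of shuttle in the frame of press below 0.01 m).
It fails at once if the trigger is squeezed (over 7.5 mm) before the shuttle is home (value of joint trigger above 0.0075 m and y of shuttle in the frame of press above 0.01 m).
It fails at once if the lens, the dish or the loupe is moved by more than 30 mm (distance of any of aux_objective, petri, loupe from where it was at the start of the episode above 0.03 m).
It also fails if it takes over 72 s, if anything falls off the work surface, if the arm or the gripper's body presses on something with over 40 N, if the wrist force passes 120 N, or if a joint passes its speed limit or range.

## Working session

There is one attempt and no reset: what is moved stays moved. The work goes in short steps, each a Python script; the robot and the scene stay as the last script left them, time stands still between calls to the robot, and variables do not carry over. Pictures are saved under pics/ and viewed, at most 10 in all, crops included, and the job is handed in when it is done.

```bash
mkdir -p pics; ls; cat > h.py <<'E'
import numpy as np, cv2
from plant import *
def snap(name,tag):
    c=get_calibration(name); im,d=get_image(name)
    np.savez(f'pics/{tag}.npz',im=im,d=d,K=c['intrinsics'],T=c['world_from_camera'])
    cv2.imwrite(f'pics/{tag}.png',im[:,:,::-1]); return im,d,c
def load(tag): return np.load(f'pics/{tag}.npz')
def cloud(z):
    d=z['d'];K=np.array(z['K']);T=np.array(z['T']);v,u=np.mgrid[:d.shape[0],:d.shape[1]]
    P=np.stack([(u-K[0,2])/K[0,0]*d,(v-K[1,2])/K[1,1]*d,d],-1)
    return P@T[:3,:3].T+T[:3,3]
E
python3 - <<'E'
from h import *
a=snap('top','top0')[0];b=snap('side','side0')[0]
print(observe()); print(get_calibration('top'));print(get_calibration('side'))
E
```

```text
pics
{'time_s': 0.1, 'q': array([ 1.21891391e+00,  2.21154100e-01,  1.52750726e+00,  1.01544134e-05,
        1.39469589e+00, -1.26086611e-01]), 'joint_velocities': array([-2.44925638e-04, -2.46476744e-03, -3.17438252e-03,  1.31750452e-03,
        8.28100822e-06, -7.66957350e-04]), 'joint_torque': array([-2.68640269e-04, -4.98242426e+01, -3.90544045e+01, -2.94878955e-04,
        5.67539537e-03, -7.74312497e-06]), 'eef_pos': array([0.13972844, 0.60861909, 0.23029881]), 'tcp_rot': array([-3.13984333e+00, -2.31817301e-04,  2.91579486e+00]), 'ft_force': array([-0.17126955, -0.43488148, -0.69482358]), 'torque': array([0.0189238 , 0.02112989, 0.00550678]), 'grasp_force': 0.0, 'opening': 0.08501550047045202}
{'intrinsics': array([[488.93995924,   0.        , 314.06950408],
       [  0.        , 488.93995924, 193.75826886],
       [  0.        ,   0.        ,   1.        ]]), 'world_from_camera': array([[ 0.02892879, -0.98365516,  0.17772351,  0.30586588],
       [-0.99931081, -0.03259747, -0.01775689, -0.05428294],
       [ 0.02325999, -0.17708734, -0.98392024,  1.43093172],
       [ 0.        ,  0.        ,  0.        ,  1.        ]])}
{'intrinsics': array([[385.66506269,   0.        , 324.00644345],
       [  0.        , 385.66506269, 200.92341363],
       [  0.        ,   0.        ,   1.        ]]), 'world_from_camera': array([[-0.99093361, -0.10345645,  0.08571662,  0.43225006],
       [-0.1327754 ,  0.65663339, -0.74243066,  0.76749561],
       [ 0.02052485, -0.74708055, -0.66441657,  0.85472236],
       [ 0.        ,  0.        ,  0.        ,  1.        ]])}
```

View pics/top0.png

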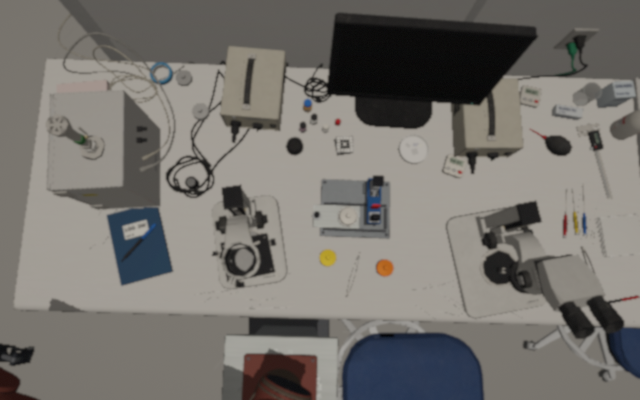

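View pics/side0.png

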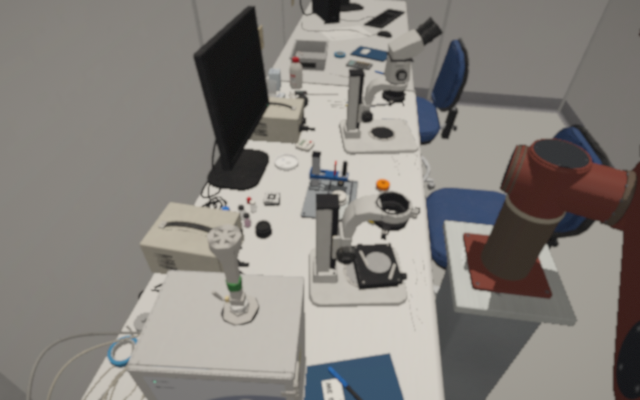

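```bash
python3 - <<'E'
from h import *
z=load('top0');im=z['im'][165:250,295:410,::-1]
cv2.imwrite('pics/c1.png',cv2.resize(im,None,fx=6.9,fy=6.9,interpolation=cv2.INTER_CUBIC))
P=cloud(z)
for u,v in [(317,215),(349,214),(375,180),(375,217),(325,185),(388,236),(240,195),(240,255),(295,146),(413,150)]: print(u,v,P[v,u].round(3))
E
```

```text
317 215 [ 0.493 -0.089  0.06 ]
349 214 [ 0.499 -0.18   0.054]
375 180 [ 0.581 -0.24   0.146]
375 217 [ 0.483 -0.244  0.125]
325 185 [ 0.59  -0.112  0.008]
388 236 [ 0.445 -0.299  0.009]
240 195 [0.504 0.101 0.283]
240 255 [0.374 0.122 0.06 ]
295 146 [ 0.701 -0.019  0.029]
413 150 [ 0.705 -0.373  0.014]
```

View pics/c1.png

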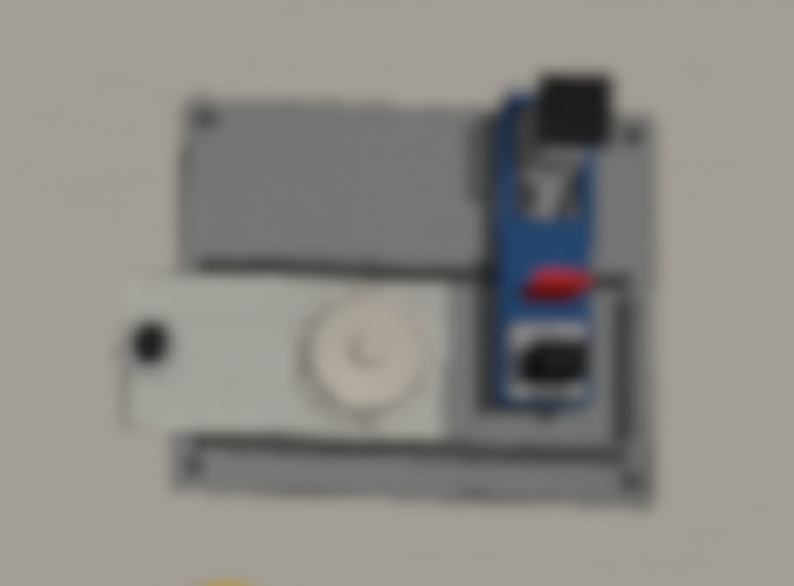

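The crop shows the pale cassette in the press at crop (362,350); the yellow (top 328,258) and orange (385,268) ones are decoys. It also shows the knob at (150,342), the post at (555,362), the trigger at (555,284) and the plate corners. I'll fit the press pose to these.

```bash
cat >> h.py <<'E'
def ray(z,u,v,h):
    K=np.array(z['K']);T=np.array(z['T']);d=T[:3,:3]@np.linalg.solve(K,[u,v,1]);return T[:3,3]+d*(h-T[2,3])/d[2]
def fit(A,B):
    A=np.array(A,float);B=np.array(B,float);a=A-A.mean(0);b=B-B.mean(0)
    th=np.arctan2((a[:,0]*b[:,1]-a[:,1]*b[:,0]).sum(),(a*b).sum())
    R=np.array([[np.cos(th),-np.sin(th)],[np.sin(th),np.cos(th)]]);t=B.mean(0)-R@A.mean(0)
    return th,R,t,(A@R.T+t-B)
E
python3 - <<'E'
from h import *
z=load('top0')
F=[(188,100,.012,.112,.150),(652,118,.012,.112,-.055),(652,505,.012,-.058,-.055),(172,490,.012,-.058,.150),(150,337,.06,0,.16),(362,345,.054,0,.07)]
B=[ray(z,295+(u+.5)/6.9-.5,165+(v+.5)/6.9-.5,h)[:2] for u,v,h,_,_ in F]
th,R,t,r=fit([f[3:] for f in F],B);print(th,t,(r*1e3).round(1))
for p in [(-.01,0),(.085,0),(0,.16)]:print(R@p+t)
# post/trigger
for u,v,h in [(555,362,.124),(555,284,.121),(575,108,.148)]: print(R.T@(ray(z,295+u/6.9,165+v/6.9,h)[:2]-t))
m=cloud(z)[205:222,365:385].reshape(-1,3);print(np.percentile(m[:,2],[50,80,90,95,98]))
E
```

```text
-0.00637097879528809 [ 0.49596871 -0.2475995 ] [[ 1.7  3.3]
 [ 1.6 -1.5]
 [-1.6 -0.2]
 [-0.3  2. ]
 [-0.2 -0.6]
 [-1.1 -3. ]]
[ 0.48596892 -0.24753579]
[ 0.58096699 -0.24814103]
[ 0.49698806 -0.08760275]
[-0.0135892   0.00205092]
[0.01778124 0.00201762]
[ 0.08314322 -0.00097258]
[0.07353273 0.11231362 0.12189083 0.12397873 0.12623196]
```

```bash
python3 - <<'E'
from h import *
P=cloud(load('top0'));ok=load('top0')['d']>0
for y0,y1 in [(.6,.4),(.4,.2),(.2,0),(0,-.2),(-.2,-.4)]:
    m=ok&(P[...,1]<y0)&(P[...,1]>y1)&(P[...,0]>.2)&(P[...,0]<.68); print(y0,y1,P[m][:,2].max().round(3))
movep([.2,.55,.48],[np.pi,0,2.9]) 
movep([.486,-.2475,.45],[np.pi,0,0])
movep([.47,-.2475,.27],[np.pi,0,0])
o=observe();print(o['time_s'],o['eef_pos'],o['q'],o['ft_force'])
snap('wrist','w1');print(get_calibration('wrist')['world_from_camera'])
E
```

```text
0.6 0.4 0.492
0.4 0.2 0.325
0.2 0 0.289
0 -0.2 0.067
-0.2 -0.4 0.153
4.85 [ 0.4709435  -0.24785715  0.2717819 ] [-6.32746210e-01 -2.95414471e-02  1.71894270e+00  7.31663708e-05
  1.44964361e+00  9.37575072e-01] [0.51791589 0.5421688  0.26749817]
[[-1.81953193e-04 -9.55878292e-01 -2.93762928e-01  5.46579285e-01]
 [-9.99998896e-01  6.07218334e-04 -1.35644697e-03 -2.47153611e-01]
 [ 1.47497645e-03  2.93762356e-01 -9.55877347e-01  4.15186337e-01]
 [ 0.00000000e+00  0.00000000e+00  0.00000000e+00  1.00000000e+00]]
```

View pics/w1.png

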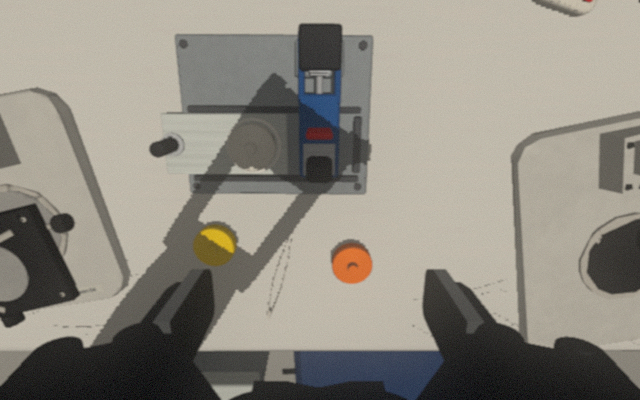

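The wrist view shows the post top near (318,165), trigger (319,134), knob top (160,147) and plate corners (177,35), (373,37), (366,193) and (190,192). I'll crop in for exact edges.

```bash
python3 - <<'E'
from h import *
im=load('w1')['im'][20:200,145:385,::-1]
im=np.clip(im*1.4,0,255).astype(np.uint8)
cv2.imwrite('pics/c2.png',cv2.resize(im,None,fx=3.3,fy=3.3,interpolation=cv2.INTER_CUBIC))
E
```

```text
(no output)
```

View pics/c2.png

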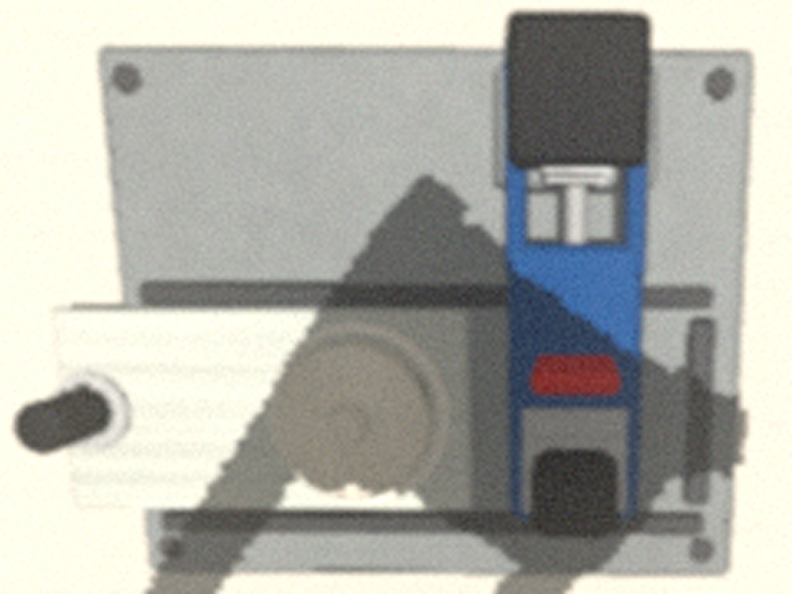

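```bash
python3 - <<'E'
from h import *
z=load('w1')
F=[(100,47,.012,.112,.150),(750,52,.012,.112,-.055),(728,573,.012,-.058,-.055),(152,568,.012,-.058,.150),(36,430,.06,0,.16)]
px=lambda u,v,h: ray(z,145+(u+.5)/3.3-.5,20+(v+.5)/3.3-.5,h)[:2]
B=[px(u,v,h) for u,v,h,_,_ in F]
th,R,t,r=fit([f[3:] for f in F],B);print(th,t,(r*1e3).round(1))
c=[px(u,v,.124) for u,v in [(532,450),(616,450),(613,532),(534,532)]];print(np.round(c,4),np.mean(c,0),R@(-.01,0)+t)
print('trig',[px(u,v,.121) for u,v in [(575,357),(575,395)]])
P=cloud(z);print(np.round([P[170,318],P[162,318],P[134,319],P[150,155]],3))
E
```

```text
-0.006330815949115965 [ 0.4936653  -0.24821489] [[ 1.4  2.2]
 [ 1.5 -1.9]
 [-1.5 -1.1]
 [-2.   1.9]
 [ 0.6 -1. ]]
[[ 0.4986 -0.2371]
 [ 0.4986 -0.2577]
 [ 0.4779 -0.2572]
 [ 0.4779 -0.2374]] [ 0.48826114 -0.24737088] [ 0.4836655  -0.24815159]
trig [array([ 0.5207138, -0.2476709]), array([ 0.51159215, -0.24767602])]
[[ 0.487 -0.247  0.124]
 [ 0.491 -0.247  0.112]
 [ 0.516 -0.248  0.121]
 [ 0.494 -0.087  0.061]]
```

```bash
python3 - <<'E'
from h import *
gripper_to(.05)
movep([.4855,-.2476,.20],[np.pi,0,-.006])
print(move_l([.4855,-.2476,.086],.12,max_force=15))
f0=observe()['ft_force'];gripper_to(.0,60);o=observe();print(o['opening'],o['grasp_force'],o['ft_force']-f0,o['eef_pos'])
for k in range(1,5):
    move_l([.4855,-.2476,.086+.013*k],.05);o=observe();print(o['eef_pos'][2],o['ft_force']-f0,o['opening'])
hold(.4)
move_l([.4855,-.2476,.133],.03);o=observe();print(o['ft_force']-f0,o['time_s'],o['eef_pos'])
im,d,c=snap('wrist','w2'); snap('side','s2')
z=load('s2');cv2.imwrite('pics/s2c.png',cv2.resize(z['im'][120:240,260:420,::-1],None,fx=4,fy=4,interpolation=cv2.INTER_CUBIC))
E
```

```text
False
0.021085914057917432 60.56171536445618 [-1.57480369 -4.6068789   4.50692882] [ 0.48606713 -0.24866182  0.08712811]
0.09806601336477457 [ 5.64488227 -8.39572451 -9.64415956] 0.021185613615055172
0.11114410619906978 [ 3.45067071 -8.58501367 -7.89765872] 0.020644117949007137
0.12482257001510544 [ 1.52204628 -5.1515046   1.3466941 ] 0.021571950502735877
0.13692441260372445 [ 5.91132023 -9.24913605 -9.14581397] 0.02116319723916708
[-2.2453575  -3.43341873  7.37172095] 9.5417 [ 0.4860302  -0.2486354   0.13437105]
```

View pics/s2c.png

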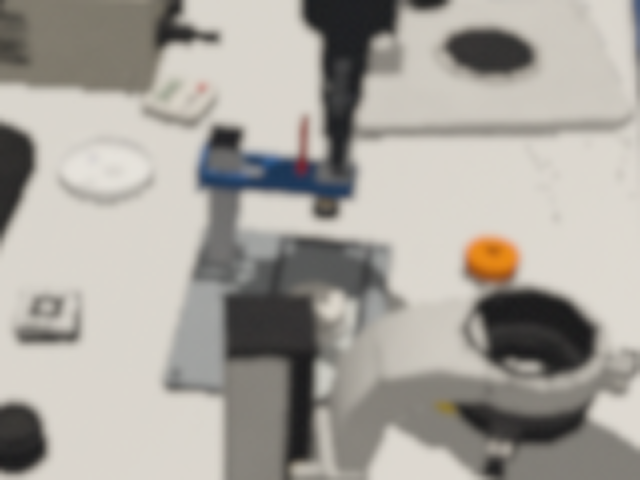

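```bash
python3 - <<'E'
from h import *
x,y,_=observe()['eef_pos']
gripper_to(.05);move_l([x,y,.235],.15)
movep([.4955,-.088,.14],[np.pi,0,-.006])
print(move_l([.4955,-.088,.029],.1,max_force=12))
gripper_to(0,30);o=observe();f0=o['ft_force'];print(o['opening'],o['eef_pos'],f0)
print(move_l([.4950,-.168,.029],.05,max_force=14));o=observe();print(o['eef_pos'],o['ft_force']-f0,o['opening'])
hold(.2);gripper_to(.04);o=observe();print(o['eef_pos'],o['time_s'])
move_l([.4950,o['eef_pos'][1],.13],.12)
movep([.44,-.16,.27],[np.pi,0,np.pi/2])
snap('wrist','w3');
E
```

```text
False
0.014702635203534806 [ 0.49591325 -0.08862344  0.02962276] [-1.85710606 -3.01967345  3.53483756]
True
[ 0.49547818 -0.1586444   0.02964856] [1.84677792 5.00429546 1.34428086] 0.015370469306866457
[ 0.49464217 -0.15914916  0.02893149] 15.1667
```

View pics/w3.png

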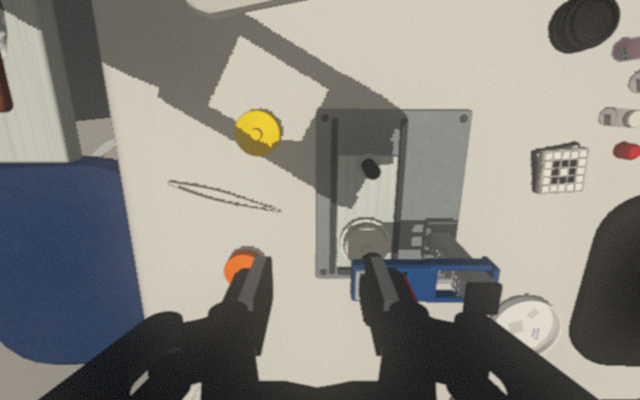

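```bash
python3 - <<'E'
from h import *
z=load('w3');print('knob',ray(z,371,168,.06), observe()['eef_pos'])
movep([.5000,-.248,.25],[np.pi,0,np.pi/2-.006])
gripper_to(.066)
print(move_l([.5000,-.248,.128],.1,max_force=12))
f0=observe()['ft_force']
gripper_to(0,25);o=observe();print(o['opening'],o['grasp_force'],o['ft_force']-f0,o['eef_pos'],o['time_s'])
np.save('f0.npy',f0)
E
```

```text
knob [ 0.49165686 -0.15317586  0.06      ] [ 0.43982701 -0.15983971  0.26926817]
False
0.03372897953243536 28.657950460910797 [-25.18527509  -4.61090713  -4.06157851] [ 0.49239207 -0.24805631  0.12456919] 20.3167
```

```bash
python3 - <<'E'
from h import *
f0=np.load('f0.npy')
def F(n=5):
    a=[]
    for _ in range(n): hold(.02);a.append(observe()['ft_force']-f0)
    return np.mean(a,0)
o=observe();print(o['eef_pos'],F())
X=.4935;z=o['eef_pos'][2]
move_l([X,-.248,z],.01);o=observe();print(o['eef_pos'],F(),o['opening'],o['grasp_force'])
z=.117;move_l([X,-.248,z],.02)
base=[]
for i in range(60):
    f=F(3)[2];e=observe()['eef_pos'][2];base.append(f)
    b=np.median(base[:6]);print(round(z*1e3,1),round(e*1e3,2),round(f,2),end=' | ')
    if i>=3 and f-b>9.0: print('STOP',b);break
    if z<.086: break
    z-=.0005; move_l([X,-.248,z],.02,max_force=8)
o=observe();print(o['time_s'],o['opening'],o['grasp_force'],F())
E
```

```text
[ 0.49239207 -0.24805631  0.12456919] [-24.3885371   -5.36894822  -4.04178649]
[ 0.49214795 -0.24816653  0.12374448] [-5.28840028 -3.31751072 -5.53178897] 0.032759416778947524 25.975281894207
117.0 115.99 -6.33 | 116.5 115.69 -4.99 | 116.0 115.25 -4.31 | 115.5 114.8 -4.15 | 115.0 114.32 -4.51 | 114.5 113.82 -3.65 | 114.0 113.3 -3.91 | 113.5 112.8 -4.75 | 113.0 112.31 -4.16 | 112.5 111.82 -4.15 | 112.0 111.34 -3.98 | 111.5 110.82 -4.33 | 111.0 110.3 -4.06 | 110.5 109.81 -4.07 | 110.0 109.32 -4.37 | 109.5 108.79 -4.5 | 109.0 108.31 -4.14 | 108.5 107.83 -3.96 | 108.0 107.28 -4.18 | 107.5 106.79 -4.06 | 107.0 106.31 -4.13 | 106.5 105.84 -4.35 | 106.0 105.32 -4.13 | 105.5 104.84 -3.63 | 105.0 104.32 -4.02 | 104.5 103.8 -4.11 | 104.0 103.29 -3.91 | 103.5 102.87 -4.42 | 103.0 102.5 -3.12 | 102.5 102.18 -1.87 | 102.0 101.9 -0.2 | 101.5 101.56 1.18 | 101.0 101.27 2.57 | 100.5 100.97 3.24 | 100.0 100.66 5.06 | STOP -4.407779826683024
32.1417 0.032710862418366425 28.494021892547607 [-9.97107103 -0.13320595  5.40471765]
```

```bash
python3 - <<'E'
from h import *
f0=np.load('f0.npy')
hold(.4);print(observe()['ft_force']-f0)
move_l([.4923,-.248,.1010],.01);hold(.1);o=observe();print(o['ft_force']-f0,o['eef_pos'])
gripper_to(.066);hold(.2);o=observe();print(o['ft_force']-f0,o['eef_pos'],o['opening'])
move_l([o['eef_pos'][0],-.248,.24],.1)
movep([.42,-.248,.27],[np.pi,0,0]);o=observe();print(o['time_s'])
snap('wrist','w4')
z=load('w4');im=np.clip(z['im'][:,:,::-1]*1.3,0,255).astype(np.uint8);cv2.imwrite('pics/w4b.png',im)
E
```

```text
[-10.33608807  -1.0892911    4.88044341]
[-4.67097532 -0.87963983  2.79091594] [ 0.49217211 -0.24821622  0.10156205]
[ 0.9742196  -0.36027569  0.08501241] [ 0.49230763 -0.2479683   0.10096679] 0.06559982067051477
36.525
```

View pics/w4b.png

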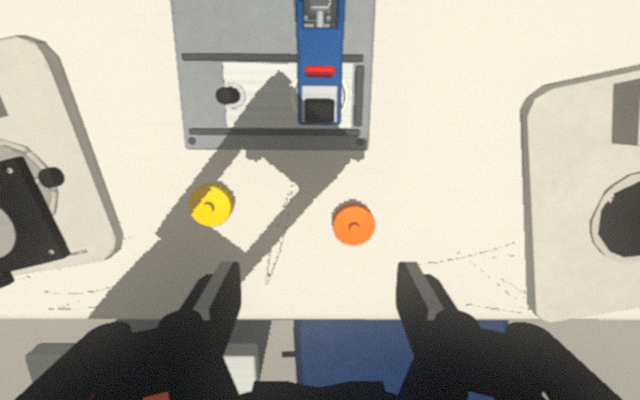

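The picture shows the shuttle home (knob at (229,95)), the cassette under the blue head (post at (319,110)), and the gripper clear of everything.

```bash
python3 - <<'E'
from h import *
P=cloud(load('w4'));print(P[110,319],P[95,225])
print(job_done())
E
```

```text
[ 0.48425747 -0.24752712  0.14268154] [ 0.49426815 -0.15944376  0.05924494]
the job is handed in; nothing more can be done
None
```

The job is handed in, with the cassette clamped and no verdict returned: the shuttle is home, the pad was pressed on with about 10 N (estimated from wrist force), and the trigger is released with the arm clear. The final residual load on the cassette was not measured.

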